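# Bring out the vial tray of a chromatography sampler

## Robot

A 6-joint arm with a two-finger parallel gripper is mounted at the origin on the work surface. World frame = base frame: x ahead of the robot, y to its left, z up, the work surface at z = 0. Lengths are in m, angles in rad, forces in N, time in s.
With the tool pointing down it reaches from about 0.325 to 0.775 m from the base axis. Payload 5.5 kg.
Tool frame: the origin (TCP) lies between the finger pads; the fingertips stand 22 mm ahead of it and the grasp point (between the pads) lies 3 mm ahead of it; x points along the fingers, y is the direction in which the jaws open and shut, and the axes are right-handed (so a half turn about x gives the same grasp; the last joint's range is limited). The gripper opens to 85 mm and grips with 20 to 120 N. Pads are 22 mm wide; open, the fingers measure 114 mm over their backs; the gripper's body (76 mm by 85 mm) begins 54 mm behind the grasp point. The pads swing forward as they close: fully open they stand 13 mm farther back than shut.
Start: joints at [-1.365, 0.091, 1.231, -0, 1.82, -0.057], TCP at [0.156, -0.579, 0.253] pointing down, gripper open.
Joint ranges: [-2.87, 2.87], [-0.86, 2.18], [0.17, 2.46], [-1.51, 4.65], [0.06, 2.69], [-2.65, 2.65]. Speed limits (rad/s): [2.57, 2.57, 3.01, 3.14, 3.14, 3.14].

## Interface

Orientations are given as a unit quaternion [x, y, z, w].
In Python, from cell import manip gives the robot as it stands. Calls block until the motion is done:
- manip.goto(position, orientation): joint-space move of the TCP to a pose.
- manip.move_linear(position, rot=None, speed=0.15): straight line of the TCP; rot=None keeps the orientation; speed is the mean speed in m/s.
- manip.movej(angles): joint-space move.
- manip.grip(opening, squeeze=None): opening from 0.0 (shut) to 1.0 (fully open); squeeze is the grip in N (None keeps the last); returns when the fingers have stopped.
- manip.hold(seconds).
- manip.ik(position, orientation): joint angles nearest the present ones, or None.
- manip.grab_frame(name): name is "scene" or "side" or "wrist"; returns the picture (400x640x3 uint8, red, green, blue); there is no depth.
- manip.camera_params(name): a dict with "K" (3x3 intrinsics, pixels), "rvec" (rotation vector, rad) and "tvec" (3), from world to camera coordinates, as OpenCV has them. Camera axes: x right, y down, z forward; pixel columns grow to the right and rows downward; lengths in m; the calibration is good to about 2 mm. The wrist camera is an equidistant fisheye: a pixel r from the principal point sees the ray r / f radians off the axis. A picture is of the moment at which its call begins: read the wrist's pose just before it. camera_params takes no time and is no camera call; for the wrist camera it gives the pose at the moment of the call.
A pose or a line that the arm cannot do raises manip.IKError and nothing moves.
- manip.job_done(): hands the job in, once; it reports no verdict.
Readings, each from a call of its own:
- manip.read_time_s(): time.
- manip.read_joint_pos(): joint angles.
- manip.read_qd(): joint speeds.
- manip.read_joint_torque(): joint torques, N m.
- manip.read_tool_pos(): TCP position.
- manip.read_tcp_rot(): TCP orientation.
- manip.read_contact_force(): force on the tool from outside, world axes, zero at the start.
- manip.read_moment(): the same for the moment, N m.
- manip.read_grip_width(): opening from 0.0 (shut) to 1.0 (fully open).
Only numpy, scipy, OpenCV 4.12 (cv2) and the standard library are available. Lean on these libraries where they do the work, as an engineer would, in place of code of your own. Each camera call takes 0.05 s, during which the arm holds its last target.

## Task

Only one tray may stand out of these two low instruments at a time. With a fingertip, push the narrow wash tray, which has been left standing out, fully home; then hook a fingertip behind the raised lip of the wide vial tray and draw it out along its rail all the way to its stop. Pinch and lift nothing, keep the vials standing in their wells, leave the other glassware where it stands, and finish clear of everything.

Things in the scene. Friction and masses are not known exactly. Their poses are not given: they have to be found in the camera images.
- sampler: Low white bench instrument, fixed to the bench, 240 mm deep (x), 190 mm wide (y), 84 mm high, holding the wide vial tray in an open bay in its front. Origin: on the bench under the middle of its front edge; its front faces its own -x and its body lies on the +x side; z up.
- washer: Low white bench instrument, fixed to the bench, 240 mm deep (x), 134 mm wide (y), 84 mm high, holding the narrow wash tray in an open bay in its front. Origin: on the bench under the middle of its front edge; its front faces its own -x and its body lies on the +x side; z up.
- sample_tray (a joint): How far the wide vial tray is drawn out (m): 0 is home, 0.12 is its stop; it starts home and slides to the sampler's own -x. It stays where it is left; moving it takes about 2 N plus 6 N per m/s.
- wash_tray (a joint): How far the narrow wash tray stands out (m): 0 is home (a hard stop), 0.12 is its outer stop; it starts 0.06 to 0.11 out and slides along the washer's own x. It stays where it is left; moving it takes about 2 N plus 6 N per m/s.
- sample_tray_lip_front (a point): The lip of the wide (vial) tray: an upright plate 156 mm wide (y), 10 mm thick (x) and 35 mm high above the tray's floor, its top level and 60 mm above the bench. This point is the middle of the top edge of its FRONT face (the outer face, towards the robot). x points along the rail, inwards (tray going home), y along the lip, z up.
- sample_tray_lip_back (a point): Same lip of the wide (vial) tray: the middle of the top edge of its BACK face (the inner face, towards the instrument). Same axes. Behind it (+x of this frame) the open trough with its floor 35 mm below this point; the trough is 55 mm long (x) up to the instrument's front when the tray is home. From 60 mm behind this point the tray's rack begins. Low side walls, 12 mm above the trough floor, bound the trough at the tray's left and right edges.
- wash_tray_lip_front (a point): The lip of the narrow (wash) tray: an upright plate 100 mm wide (y), 10 mm thick (x) and 35 mm high above the tray's floor, its top level and 60 mm above the bench. This point is the middle of the top edge of its FRONT face (the outer face, towards the robot). x points along the rail, inwards (tray going home), y along the lip, z up.
- wash_tray_lip_back (a point): Same lip of the narrow (wash) tray: the middle of the top edge of its BACK face (the inner face, towards the instrument). Same axes. Behind it (+x of this frame) the open trough with its floor 35 mm below this point; the trough is 55 mm long (x) up to the instrument's front when the tray is home. From 60 mm behind this point the tray's rack begins. Low side walls, 12 mm above the trough floor, bound the trough at the tray's left and right edges.
- vial0_mid (a point): Centre of a loose capped glass vial, 17 mm across and 40 mm high, upright in a 22 mm square well of the wide tray, 19 mm deep; hidden under the roof while the tray is home.
- vial1_mid (a point): Centre of a loose capped glass vial, 17 mm across and 40 mm high, upright in a 22 mm square well of the wide tray, 19 mm deep; hidden under the roof while the tray is home.
- vial2_mid (a point): Centre of a loose capped glass vial, 17 mm across and 40 mm high, upright in a 22 mm square well of the wide tray, 19 mm deep; hidden under the roof while the tray is home.
- vial3_mid (a point): Centre of a loose capped glass vial, 17 mm across and 40 mm high, upright in a 22 mm square well of the wide tray, 19 mm deep; hidden under the roof while the tray is home.
- beaker_mid (a point): Bystander: centre of a glass beaker, 68 mm across, 90 mm high, standing loose on the bench.
- reagent_mid (a point): Bystander: centre of a capped amber glass bottle, 64 mm across, 150 mm high, standing loose on the bench.
- dish_mid (a point): Bystander: centre of a low white bowl, 72 mm across, 35 mm high, standing loose on the bench to the left.
Mind the look-alikes: they are no part of the job. Several things look just like the part that bears beaker_mid: the one meant starts farthest to the robot's right. There is more than one size of the part that bears dish_mid; the job needs the smaller.

How it is judged:
On the way, in this order (a step that is already met when the one before it is completed fails the run):
1. the narrow wash tray is pushed fully home (within 5 mm) (value of joint wash_tray below 0.005 m), for 0.2 s.
2. a finger pulls on the back of the wide tray's lip and the tray is on its way out (contact force between the fingers and sample_tray_c1 above 0.4 N and value of joint sample_tray above 0.02 m), for 0.05 s.
3. the wide vial tray is drawn out to its stop (within 8 mm) (value of joint sample_tray above 0.112 m), for 0.2 s.
At the end, for the whole second after the job is handed in: The narrow wash tray is home within 6 mm, the wide vial tray stands out to its 120 mm stop within 8 mm and at rest, every vial stands in its well, and beaker, bottle and bowl stand within 25 mm of where they stood (value of joint wash_tray below 0.006 m and value of joint sample_tray above 0.112 m and velocity of joint sample_tray between -0.01 and 0.01 m/s and not (z of any of vial0_mid, vial1_mid, vial2_mid, vial3_mid in the frame of sampler above 0.06 m or angle between any of vial0_mid, vial1_mid, vial2_mid, vial3_mid's own z axis and vertical above 0.4 rad) and not (distance of any of beaker_mid, reagent_mid, dish_mid from where it was at the start of the episode above 0.025 m or angle between any of beaker_mid, reagent_mid, dish_mid's own z axis and vertical above 0.4 rad)); the robot touches nothing.
It fails at once if both trays stand out at once (the wide one by more than 15 mm while the narrow one is out by more than 15 mm) (value of joint each of wash_tray, sample_tray above 0.015 m).
It fails at once if the wide tray's lip is pinched between the fingers (contact force between the fingers and sample_tray_c0 above 1.5 N and contact force between the fingers and sample_tray_c1 above 1.5 N).
It fails at once if the narrow tray's lip is pinched between the fingers (contact force between the fingers and wash_tray_c0 above 1.5 N and contact force between the fingers and wash_tray_c1 above 1.5 N).
It fails at once if a vial is lifted out of its well (12 mm) or tipped (z of any of vial0_mid, vial1_mid, vial2_mid, vial3_mid in the frame of sampler above 0.06 m or angle between any of vial0_mid, vial1_mid, vial2_mid, vial3_mid's own z axis and vertical above 0.4 rad).
It fails at once if the beaker, bottle or bowl is moved by more than 25 mm, lifted or tipped (distance of any of beaker_mid, reagent_mid, dish_mid from where it was at the start of the episode above 0.025 m or angle between any of beaker_mid, reagent_mid, dish_mid's own z axis and vertical above 0.4 rad).
It also fails if it takes over 53 s, if anything falls off the work surface, if the arm or the gripper's body presses on something with over 40 N, if the wrist force passes 120 N, or if a joint passes its speed limit or range.

## Working session

There is one attempt and no reset: what is moved stays moved. The work goes in short steps, each a Python script; the robot and the scene stay as the last script left them, time stands still between calls to the robot, and variables do not carry over. Pictures are saved under pics/ and viewed, and the job is handed in when it is done.

```bash
mkdir -p pics; ls
python3 - <<'E'
from cell import manip
import cv2
for n in ["scene","side","wrist"]:
    p=manip.camera_params(n); f=manip.grab_frame(n)
    cv2.imwrite(f"pics/{n}0.png",f[:,:,::-1]); print(n,p)
print(manip.read_time_s(),manip.read_tcp_rot(),manip.read_tool_pos())
E
```

```text
pics
scene {'K': array([[512.85632988,   0.        , 322.64679322],
       [  0.        , 512.85632988, 195.75901319],
       [  0.        ,   0.        ,   1.        ]]), 'rvec': array([ 1.3321934 ,  2.26419893, -0.9094811 ]), 'tvec': array([ 0.21621619, -0.25736476,  1.6884958 ])}
side {'K': array([[513.07713776,   0.        , 311.06252963],
       [  0.        , 513.07713776, 194.62517451],
       [  0.        ,   0.        ,   1.        ]]), 'rvec': array([ 0.73797367, -2.59742961,  1.1231321 ]), 'tvec': array([0.41919499, 0.23937075, 1.21440122])}
wrist {'K': array([[309.70691629,   0.        , 317.60903669],
       [  0.        , 309.70691629, 200.54305326],
       [  0.        ,   0.        ,   1.        ]]), 'rvec': array([-2.28303083,  1.75148885,  0.28131315]), 'tvec': array([-0.59876724, -0.03944845,  0.37932747])}
0.15 [-0.70097029 -0.09319465  0.70104848 -0.09212191] [ 0.15583352 -0.5792328   0.25239476]
```

View pics/scene0.png

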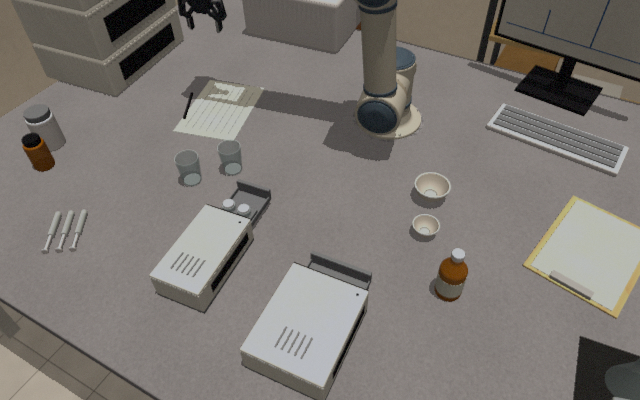

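View pics/side0.png

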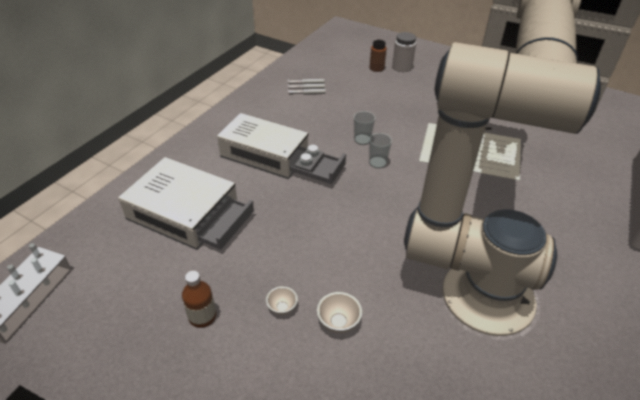

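View pics/wrist0.png

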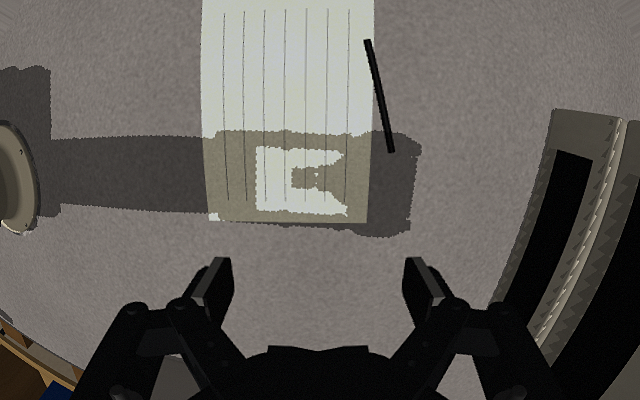

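The scene camera shows:
- The narrow washer at about (205,255), with its tray standing out toward (255,195).
- The wide sampler at about (310,325), with its lip at about (340,268).
- Two beakers, at (188,168) and (230,157).
- Two bowls, a larger at (432,188) and a smaller at (425,227).
- The bottle at (451,275).

Next I'll enlarge this to get corners.

Run:
```python
import cv2
a=cv2.imread("pics/scene0.png")
cv2.imwrite("pics/c1.png",cv2.resize(a[140:310,140:280],None,fx=3.5,fy=3.5,interpolation=cv2.INTER_CUBIC)) 
cv2.imwrite("pics/c2.png",cv2.resize(a[245:395,235:385],None,fx=4,fy=4,interpolation=cv2.INTER_CUBIC))
b=cv2.imread("pics/side0.png")
cv2.imwrite("pics/c3.png",cv2.resize(b[100:250,110:350],None,fx=3.3,fy=3.3,interpolation=cv2.INTER_CUBIC))
```

```text
(no output)
```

View pics/c1.png

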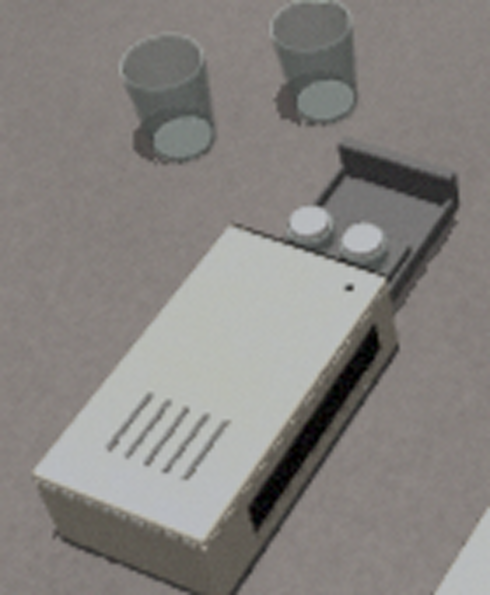

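View pics/c2.png

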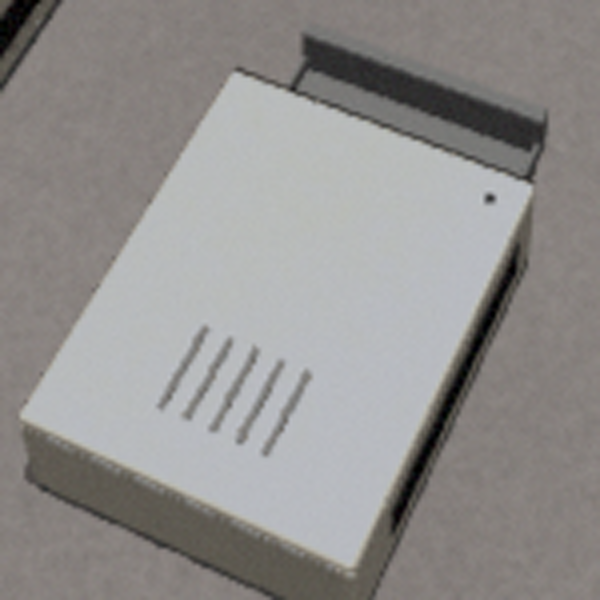

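View pics/c3.png

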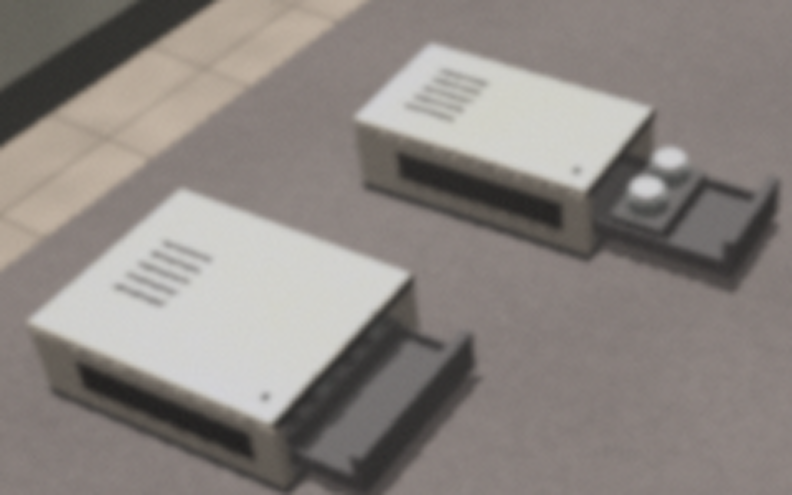

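```bash
cat > h.py <<'E'
import numpy as np, cv2
from cell import manip
from scipy.optimize import least_squares
def proj(n,P,p=None):
    p=p or manip.camera_params(n)
    return cv2.projectPoints(np.asarray(P,float).reshape(-1,3),p['rvec'],p['tvec'],p['K'],None)[0].reshape(-1,2)
def atz(n,uv,z):
    p=manip.camera_params(n);R=cv2.Rodrigues(p['rvec'])[0];c=-R.T@p['tvec']
    d=R.T@np.linalg.inv(p['K'])@np.array([*uv,1.]);return c+d*(z-c[2])/d[2]
def T(x,y,a,P):
    P=np.asarray(P,float);c,s=np.cos(a),np.sin(a)
    return np.c_[x+c*P[:,0]-s*P[:,1],y+s*P[:,0]+c*P[:,1],P[:,2]]
E
python3 - <<'E'
from h import *
def mk(l,s,o): return (np.array(l)+.5)/s-.5+np.array(o)
data={'wash':(.134,.1,mk([(233,225),(387,275),(35,475),(205,548)],3.5,(140,140)),mk([(653,110),(587,190),(432,43),(356,120)],3.3,(110,100)),mk([(340,148),(457,178)],3.5,(140,140))),
'samp':(.19,.156,mk([(237,70),(532,183),(22,417),(355,570)],4,(235,245)),mk([(412,275),(275,420),(182,188),(30,322)],3.3,(110,100)),mk([(303,34),(546,112)],4,(235,245)))}
for k,(w,l,S,D,L) in data.items():
    C=[(0,-w/2,.084),(0,w/2,.084),(.24,-w/2,.084),(.24,w/2,.084)]
    def f(q):
        P=T(*q,C); return np.r_[(proj('scene',P)-S).ravel(),(proj('side',P)-D).ravel()]
    r=least_squares(f,[.6,0,0]);print(k,r.x,np.degrees(r.x[2]));print(r.fun.reshape(-1,2).round(1).tolist())
    for uv in L:
        P=atz('scene',uv,.06); c,s=np.cos(r.x[2]),np.sin(r.x[2]);d=P[:2]-r.x[:2]
        print('lip',P.round(4),'local',(c*d[0]+s*d[1]).round(4),(-s*d[0]+c*d[1]).round(4))
for n,uv in [('beakerR bottom',(191,179)),('beaker2 bottom',(233,168)),('smalldish',(425,232)),('bigdish',(431,196)),('bottle',(449,296))]:
    print(n,atz('scene',uv,0).round(3))
E
```

```text
wash [ 0.63992897 -0.16225351  0.10324448] 5.9154730870097625
[[-0.6, -0.8], [1.0, 0.1], [-0.7, -0.8], [0.4, -2.1], [-0.0, -0.8], [-0.7, 0.3], [-1.2, -0.2], [-1.8, -0.6]]
lip [ 0.5275 -0.2207  0.06  ] local -0.1179 -0.0466
lip [ 0.5108 -0.1218  0.06  ] local -0.1243 0.0535
samp [0.68687614 0.15957827 0.07846613] 4.495778304065341
[[-1.0, -1.2], [1.4, -0.7], [-1.1, -0.5], [0.2, -0.7], [0.3, -1.0], [-1.1, 0.9], [-0.7, -0.4], [-1.5, -0.2]]
lip [0.64   0.0795 0.06  ] local -0.053 -0.0762
lip [0.6205 0.2325 0.06  ] local -0.0604 0.0779
beakerR bottom [ 0.537 -0.389  0.   ]
beaker2 bottom [ 0.44  -0.308  0.   ]
smalldish [0.396 0.286 0.   ]
bigdish [0.266 0.252 0.   ]
bottle [0.553 0.408 0.   ]
```

```bash
cat >> h.py <<'E'
from scipy.spatial.transform import Rotation as Ro
def quat(yaw,sgn=1):
    x=np.array([0,0,-1.]);y=sgn*np.array([-np.sin(yaw),np.cos(yaw),0]);z=np.cross(x,y)
    return Ro.from_matrix(np.c_[x,y,z]).as_quat()
def wproj(P,p=None):
    p=p or manip.camera_params('wrist')
    K=p['K'];R=cv2.Rodrigues(p['rvec'])[0]
    X=np.asarray(P,float).reshape(-1,3)@R.T+p['tvec']
    r=np.hypot(X[:,0],X[:,1]);th=np.arctan2(r,X[:,2])
    return np.c_[K[0,2]+K[0,0]*th*X[:,0]/r,K[1,2]+K[1,1]*th*X[:,1]/r]
def watz(uv,z,p):
    K=p['K'];R=cv2.Rodrigues(p['rvec'])[0];c=-R.T@p['tvec']
    a=np.array([(uv[0]-K[0,2])/K[0,0],(uv[1]-K[1,2])/K[1,1]]);th=np.hypot(*a)
    d=R.T@np.r_[np.sin(th)*a/th,np.cos(th)];return c+d*(z-c[2])/d[2]
E
python3 - <<'E'
from h import *
R=Ro.from_quat(manip.read_tcp_rot()).as_matrix();print(R.round(2))
p=manip.camera_params('wrist');Rc=cv2.Rodrigues(p['rvec'])[0]
c=-Rc.T@p['tvec'];t=manip.read_tool_pos();print('cam in tool',(R.T@(c-t)).round(3),(R.T@Rc.T).round(2))
for s in (1,-1):
    for P in [(.45,-.17,.2),(.61,.155,.06),(.60,.155,.2)]:
        print(s,manip.ik(P,quat(.1,s)))
E
```

```text
[[-0.    0.26 -0.97]
 [ 0.   -0.97 -0.26]
 [-1.   -0.   -0.  ]]
cam in tool [-0.12  -0.001 -0.08 ] [[-0.   -0.31  0.95]
 [ 1.   -0.    0.  ]
 [ 0.    0.95  0.31]]
1 [-4.31942851e-01 -2.35685669e-01  1.63610173e+00 -4.44089210e-16
  1.74117659e+00 -2.10273918e+00]
1 [ 1.94784878e-01  2.15878976e-01  1.43715664e+00 -4.44089210e-16
  1.48855703e+00 -1.47601145e+00]
1 [ 1.97913250e-01  1.39933921e-01  1.27222940e+00 -4.44089210e-16
  1.72942934e+00 -1.47288308e+00]
-1 [-4.31942851e-01 -2.35685669e-01  1.63610173e+00 -4.44089210e-16
  1.74117659e+00  1.03885348e+00]
-1 [0.19478488 0.21587898 1.43715664 0.         1.48855703 1.6655812 ]
-1 [ 1.97913250e-01  1.39933921e-01  1.27222940e+00 -4.44089210e-16
  1.72942934e+00  1.66870958e+00]
```

Run:
```python
from h import *
manip.grip(0.0,30); print(manip.read_time_s(),manip.read_grip_width())
manip.goto([.50,-.17,.22],quat(.1,1)); print(manip.read_time_s())
p=manip.camera_params('wrist');f=manip.grab_frame('wrist')
cv2.imwrite('pics/w1.png',f[:,:,::-1]);np.save('w1.npy',p,allow_pickle=True)
manip.goto([.60,.16,.22],quat(.08,1)); print(manip.read_time_s())
p=manip.camera_params('wrist');f=manip.grab_frame('wrist')
cv2.imwrite('pics/w2.png',f[:,:,::-1]);np.save('w2.npy',p,allow_pickle=True)
print(manip.read_contact_force())
```

```text
0.9167 0.0010257762532337497
2.85
4.2
[-0.33774427 -0.24182815 -0.33283654]
```

View pics/w1.png

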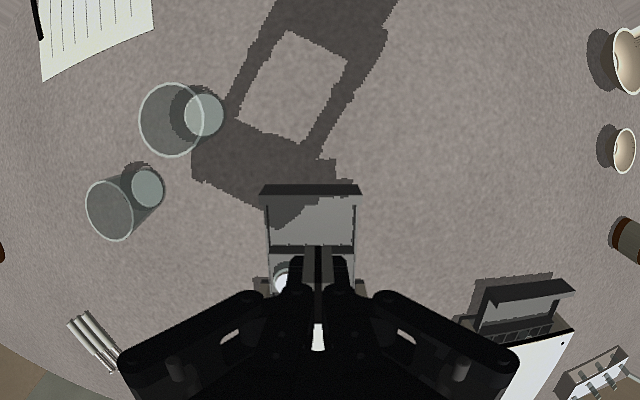

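View pics/w2.png

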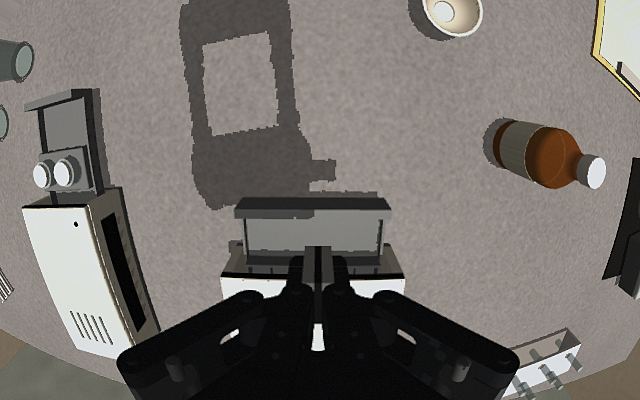

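Run:
```python
import cv2
a=cv2.imread("pics/w1.png");b=cv2.imread("pics/w2.png")
k=dict(interpolation=cv2.INTER_CUBIC)
cv2.imwrite("pics/d1.png",cv2.resize(a[170:270,250:375],None,fx=6,fy=6,**k)) 
cv2.imwrite("pics/d2.png",cv2.resize(b[180:290,210:410],None,fx=4,fy=4,**k))
```

```text
(no output)
```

View pics/d1.png

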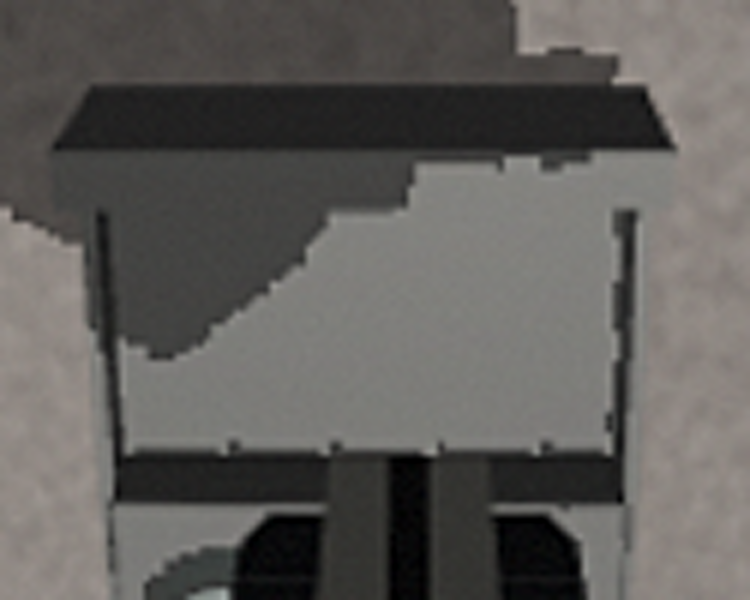

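View pics/d2.png

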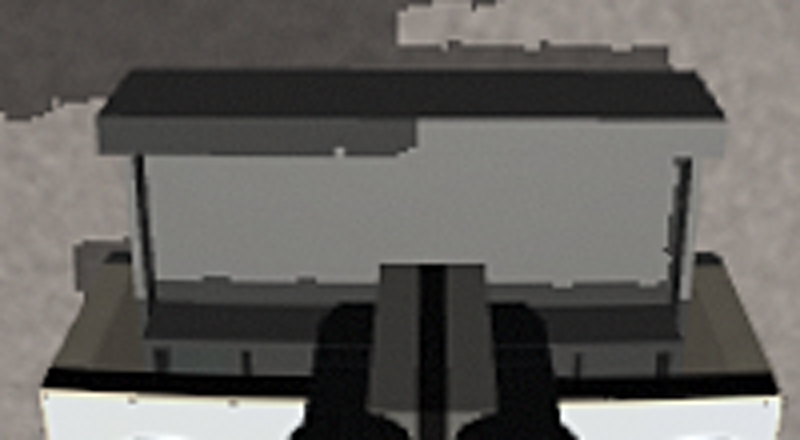

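Run:
```python
from h import *
for n,pts,s,o in [('w1',[(52,151),(676,151),(52,211),(674,212)],6,(250,170)),('w2',[(98,117),(726,119),(98,155),(724,158),(42,393),(778,396)],4,(210,180))]:
    p=np.load(n+'.npy',allow_pickle=True).item()
    for i,q in enumerate(pts):
        uv=(np.array(q)+.5)/s-.5+o
        print(n,q,watz(uv,.06 if i<4 else .084,p).round(4))
```

```text
w1 (52, 151) [ 0.5114 -0.2262  0.06  ]
w1 (676, 151) [ 0.5018 -0.1273  0.06  ]
w1 (52, 211) [ 0.5216 -0.2258  0.06  ]
w1 (674, 212) [ 0.512  -0.1261  0.06  ]
w2 (98, 117) [0.6271 0.0787 0.06  ]
w2 (726, 119) [0.6155 0.2325 0.06  ]
w2 (98, 155) [0.6372 0.0785 0.06  ]
w2 (724, 158) [0.6258 0.2337 0.06  ]
w2 (42, 393) [0.6937 0.0678 0.084 ]
w2 (778, 396) [0.6795 0.2522 0.084 ]
```

Run:
```python
from h import *
yaw=.098;q=quat(yaw);u=np.array([np.cos(yaw),np.sin(yaw)]);P0=np.array([.5066,-.1768])
def at(s,z): return [*(P0+s*u),z]
manip.goto(at(-.035,.20),q)
manip.move_linear(at(-.035,.055),speed=.15)
print(manip.read_time_s(),manip.read_contact_force().round(1))
s=-.035
while s<.075:
    ds=.01 if s<.035 else .002
    s+=ds; manip.move_linear(at(s,.055),speed=.06 if ds>.005 else .03)
    F=np.array(manip.read_contact_force())
    f=F[:2]@u
    print(round(s,3),F.round(1),round((np.array(manip.read_tool_pos())[:2]-P0)@u,4))
    if f<-10: break
manip.hold(.3)
print(manip.read_time_s(),manip.read_tool_pos(),manip.read_contact_force().round(1))
```

```text
6.7333 [ 0.2  0.2 -0.8]
-0.025 [-0.4  0.1  0.1] -0.0244
-0.015 [-0.1 -0.1  0.4] -0.0147
-0.005 [-0.3  0.1 -0.8] -0.0046
0.005 [ 0.1  0.7 -0.8] 0.0055
0.015 [ 1.4 -1.2  0.2] 0.0155
0.025 [ 0.4  0.3 -0.1] 0.0255
0.035 [-0.9 -0.6  0.1] 0.0355
0.037 [ 0.2 -0.8  0.2] 0.0372
0.039 [-1.2  1.  -0. ] 0.039
0.041 [-1.  -0.8  1.5] 0.0412
0.043 [-0.6  0.4  0.9] 0.0432
0.045 [-0.5  0.6  0.1] 0.0452
0.047 [-0.   0.6 -0. ] 0.0472
0.049 [-0.5 -0.2 -0.2] 0.0492
0.051 [-2.3  0.2  0.2] 0.0512
0.053 [-0.2  0.2  0.1] 0.0532
0.055 [0.4 0.1 0.5] 0.0552
0.057 [-1.7 -0.2  0.5] 0.057
0.059 [-11.   -0.5   5.3] 0.0571
12.25 [ 0.56338058 -0.17122053  0.05497895] [-10.6  -0.1   5.8]
```

Run:
```python
from h import *
yaw=.098;u=np.array([np.cos(yaw),np.sin(yaw)]);P0=np.array([.5066,-.1768])
manip.move_linear([*(P0+.02*u),.055],speed=.15)
manip.move_linear([*(P0+.02*u),.20],speed=.2)
y2=.075;u2=np.array([np.cos(y2),np.sin(y2)]);P1=np.array([.6315,.156])
manip.goto([*(P1+.028*u2),.18],quat(y2))
p=manip.camera_params('wrist');np.save('w3.npy',p,allow_pickle=True)
cv2.imwrite('pics/w3.png',manip.grab_frame('wrist')[:,:,::-1])
cv2.imwrite('pics/s3.png',manip.grab_frame('scene')[:,:,::-1])
print(manip.read_time_s(),manip.read_contact_force().round(1))
```

```text
14.9833 [-0.  -0.1  0.7]
```

View pics/w3.png

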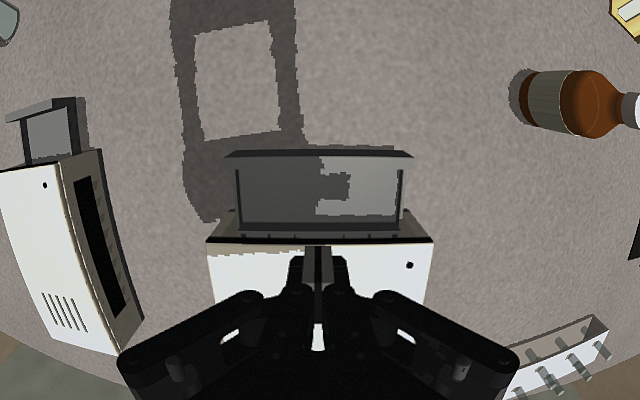

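View pics/s3.png

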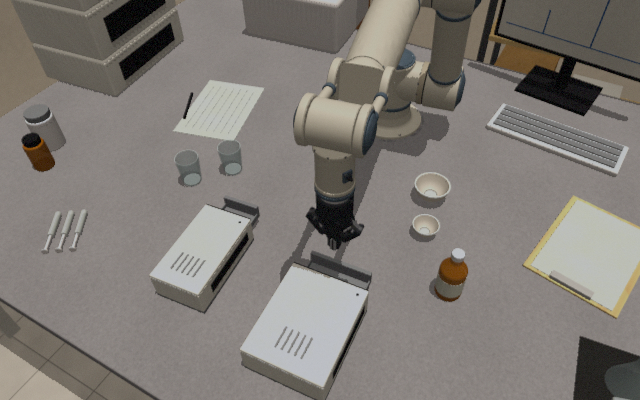

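The wash tray now looks home. Its vials are hidden, and its lip at (240,207) sits one trough length from the front. The bystanders haven't moved. Next I'll lower the fingertip into the sampler trough and check force on the way down.

Run:
```python
from h import *
y2=.075;u2=np.array([np.cos(y2),np.sin(y2)]);P1=np.array([.6315,.156])
at=lambda s,z:[*(P1+s*u2),z]
for z in (.10,.08,.07,.060):
    manip.move_linear(at(.028,z),speed=.1); F=manip.read_contact_force().round(1); print(z,F)
    if np.linalg.norm(F)>6: break
p=manip.camera_params('wrist');cv2.imwrite('pics/w4.png',manip.grab_frame('wrist')[:,:,::-1])
cv2.imwrite('pics/s4.png',cv2.resize(manip.grab_frame('side')[100:270,90:310,::-1],None,fx=3.4,fy=3.4))
print(manip.read_time_s())
```

```text
0.1 [ 0.3 -0.6 -0.5]
0.08 [-0.8 -0.5 -0.1]
0.07 [-0.2 -0.9  0.5]
0.06 [ 0.4 -0.2 -0.1]
16.8833
```

View pics/w4.png

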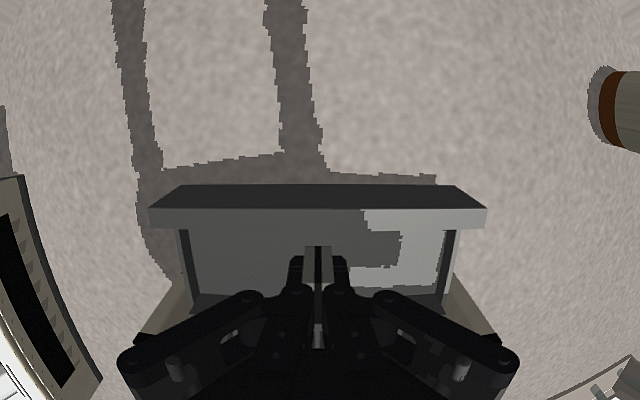

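View pics/s4.png

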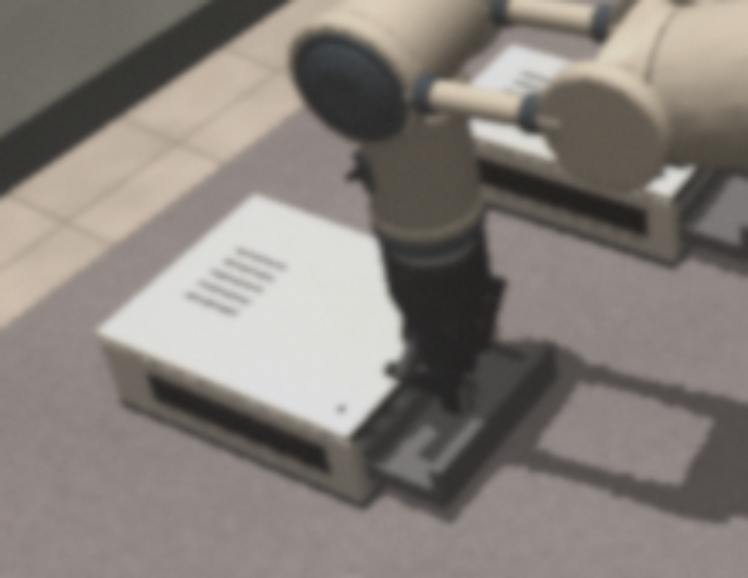

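Run:
```python
from h import *
y2=.075;u2=np.array([np.cos(y2),np.sin(y2)]);P1=np.array([.6315,.156])
at=lambda s,z:[*(P1+s*u2),z]
for s in [.012,-.02,-.06,-.096]+list(np.arange(-.098,-.122,-.002)):
    manip.move_linear(at(s,.060),speed=.04 if s>-.097 else .02)
    F=np.array(manip.read_contact_force()); print(round(s,3),F.round(1),round((np.array(manip.read_tool_pos())[:2]-P1)@u2,4))
    if F[:2]@u2>9: break
manip.hold(.3)
print(manip.read_time_s(),manip.read_contact_force().round(1))
cv2.imwrite('pics/w5.png',manip.grab_frame('wrist')[:,:,::-1])
```

```text
0.012 [-0.1  0.9  0.7] 0.0119
-0.02 [-0.1 -0.7  0.4] -0.0203
-0.06 [0.8 0.1 0.3] -0.0601
-0.096 [ 0.6  0.8 -0.9] -0.0963
-0.098 [ 1.1 -0.8  0.4] -0.098
-0.1 [ 1.4 -0.  -1.4] -0.1001
-0.102 [ 1.1 -0.2 -0.5] -0.1022
-0.104 [ 0.9  0.1 -0.5] -0.1042
-0.106 [ 0.1  0.1 -0.3] -0.1062
-0.108 [-0.   0.3  0.2] -0.1082
-0.11 [ 6.7  0.7 -3.4] -0.109
-0.112 [15.   1.  -8.5] -0.1091
22.8833 [15.1  1.  -8.3]
```

View pics/w5.png

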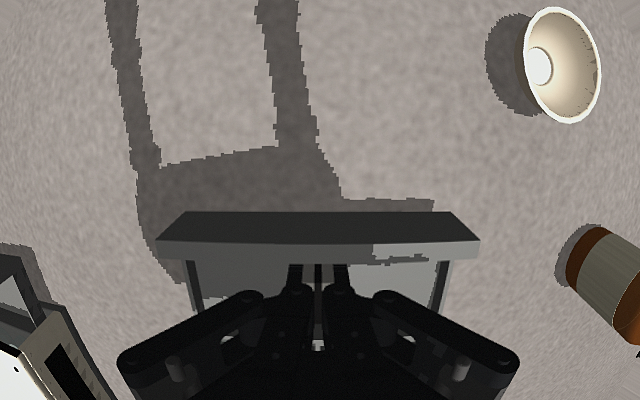

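Run:
```python
from h import *
y2=.075;u2=np.array([np.cos(y2),np.sin(y2)]);P1=np.array([.6315,.156])
at=lambda s,z:[*(P1+s*u2),z]
manip.move_linear(at(-.097,.060),speed=.05)
print(manip.read_contact_force().round(1))
manip.move_linear(at(-.097,.26),speed=.12)
manip.goto([.40,.02,.30],quat(.0)); manip.hold(.3)
cv2.imwrite('pics/s6.png',manip.grab_frame('scene')[:,:,::-1])
p=manip.camera_params('wrist');np.save('w6.npy',p,allow_pickle=True)
cv2.imwrite('pics/w6.png',manip.grab_frame('wrist')[:,:,::-1])
a=cv2.imread('pics/s6.png');cv2.imwrite('pics/s6c.png',cv2.resize(a[130:330,140:400],None,fx=3,fy=3,interpolation=cv2.INTER_CUBIC))
print(manip.read_time_s(),manip.read_contact_force().round(1))
```

```text
[-0.8 -0.2 -0.3]
26.3833 [0.1 0.2 0.1]
```

View pics/s6c.png

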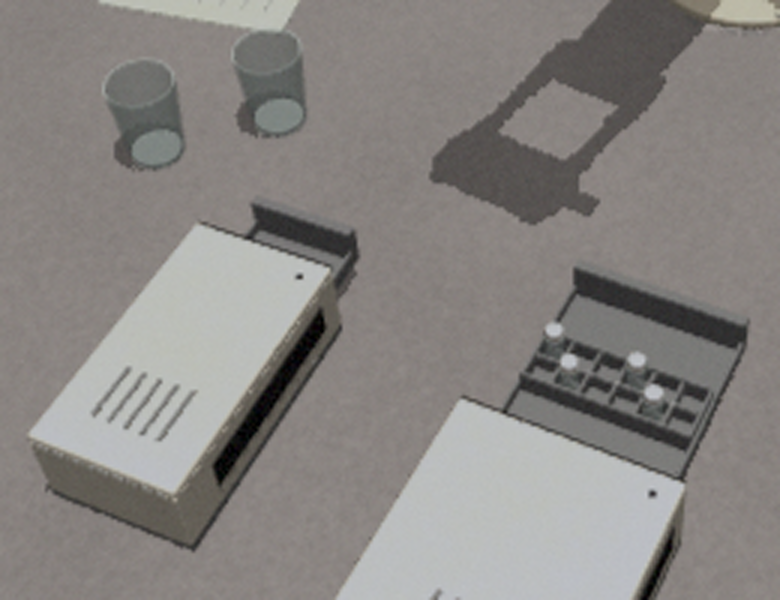

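View pics/w6.png

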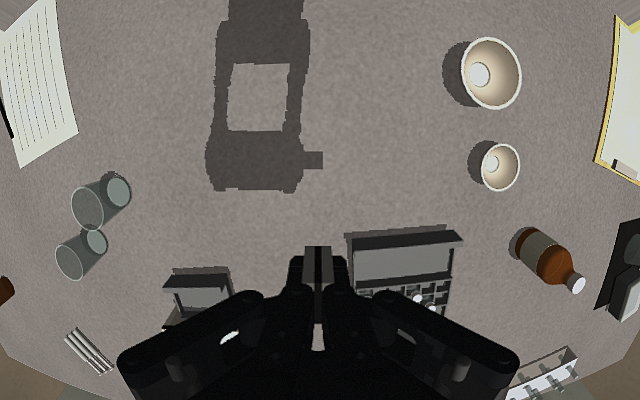

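View pics/s6.png

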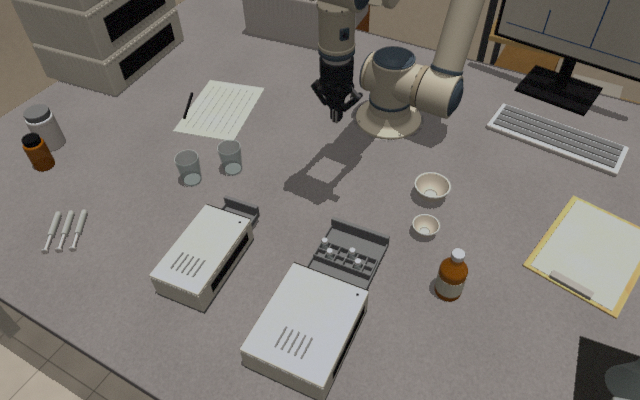

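Run:
```python
from h import *
for n,(x,y,a),L in [('wash',(.640,-.162,.098),[(252,204),(357,235)]),('samp',(.6866,.160,.075),[(575,266),(748,321)])]:
    for q in L:
        P=atz('scene',(np.array(q)+.5)/3-.5+np.array([140,130]),.06);d=P[:2]-[x,y]
        print(n,(np.cos(a)*d[0]+np.sin(a)*d[1]).round(4))
manip.job_done(); print(manip.read_time_s())
```

```text
wash -0.0525
wash -0.0565
samp -0.1743
samp -0.1786
the job is handed in; nothing more can be done
the job is handed in; nothing more can be done
```

I pushed the narrow wash tray home, then drew the wide vial tray out to its stop, and handed the job in. The last clock reading was 26.4 s of the 53 s allowed. `job_done` gives no verdict, so success rests on the checks below.

- **Wash tray:** I pushed it in with shut fingertips until it hit its hard stop at about 11 N. It travelled about as far as the camera measurements predicted. In the last picture its lip measures about 55 mm in front of the washer; the sampler's lip measured about 57 mm by the same method when home.
- **Vial tray:** I hooked the shut fingertips behind its lip and pulled until it hit the stop at about 15 N. By arm travel it is 120 mm out. The last picture shows its lip about 120 mm farther out than at the start, within roughly 5 mm.
- **Vials and glassware:** All four vials stand in their wells. The beakers, bottle and bowls look unmoved in the picture; I did not measure their positions again.
- **Clear at the end:** The arm is raised clear near (0.40, 0.02, 0.30), and the contact force reads about 0 N.

**One disagreement:** the force sensor read close to zero while the trays were sliding, although moving them should take about 2 N. I relied on the hard-stop forces and the pictures instead.

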